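# Plug in the end stop and hold a lens barrel pressed into its V-block

## Task

The label scanner's spare lens barrel has to be held true in the V-block for checking. First plug the loose end stop fully home into the rectangular hole beside the V-block and let go of it; then take the lens barrel from its rest and lay it straight in the V with its narrow nose close up to the stop (a gap of a few millimetres or just touching). Finish while holding it there: keep the fingers on the barrel and keep pressing it down firmly, with roughly 10 to 20 N and never with brute force, so that it bears on both sides of the V, and leave the stamp, the stapler and the cardboard core where they are.

Things in the scene. Friction and masses are not known exactly. Their poses are not given: they have to be found in the camera images.
- fixture: V-block fixture, fixed: base plate, top at z = 20 mm, x = -59 to 99, y = -36 to 36 mm, with two steel V cheeks in line and a socket hole. Origin: on the desk midway between the cheeks; z up; x along the V towards the socket. Cheeks: 18 mm long, |x| = 27 to 45, |y| up to 30, tops at z = 40 mm; V of 90 degrees, bottom at z = 22.8 mm. The 54 mm gap between them is open down to the plate, for fingers
- v_left: the +y flanks of both V cheeks, part of the fixture, its origin and axes those of fixture; a barrel pushed sideways as well as down bears mostly on one of the two
- v_right: the -y flanks of both V cheeks, part of the fixture, its origin and axes those of fixture; a barrel pushed sideways as well as down bears mostly on one of the two
- v_seat (a point): point on the axis of a seated lens barrel, midway between the cheeks, 44 mm above the desk; axes of the fixture
- socket (a point): centre of the mouth of the socket hole, in the top of the base plate 20 mm above the desk and 77 mm along fixture x from its origin; hole 26 mm along fixture x by 22 mm along fixture y, 18 mm deep, mouth chamfered 1.5 mm
- end_stop: loose steel end stop, 0.12 kg, 54 mm high, standing on its plug: plug 24 (its x) x 20 (y) mm, 16 mm long; above it a block 38 (x) x 30 (y) x 38 mm. Origin: centre of the plug's underside, z up. A half turn is the same. Plugged home, its x lies along fixture x, the block's underside on the base plate, its face towards the V 58 mm from v_seat along fixture x
- lens_rest: low plastic rest, fixed, 120 x 46 mm, base 4 mm thick with four strips 5 mm higher that keep the barrel from rolling; strips at |x| = 29 to 47, |y| up to 17.5 mm, only the base between them. Origin: on the desk under its middle; x along the barrel. The tall label printer stands behind it and the fixture (front about 0.64 m ahead of the robot base): swing over from nearer the robot
- lens: loose lens barrel, dark steel with glass ends, about 0.12 kg, 110 mm long: 30 mm diameter over 100 mm, then at one end a nose 20 mm in diameter and 10 mm long. Origin: on its axis, halfway along the 110 mm; x along the axis towards the nose. It starts lying in the rest, axis 19 mm above the desk, nose roughly in the direction of fixture x
- lens_nose (a point): centre of the nose's end face, 55 mm along x from the lens origin
- rubber_stamp: wooden rubber stamp, 76 mm high, bystander; origin on the desk under it
- stapler: stapler, 145 x 36 x 59 mm, bystander; origin on the desk under it
- ribbon_core: upright cardboard core, 33 mm diameter, 70 mm high, bystander; origin on the desk under it
Not all that is in view belongs to the job. There is more than one size of the lens; the job needs the larger.

How it is judged (in metres and radians):
On the way, in this order (a step that is already met when the one before it is completed fails the run):
1. the end stop is plugged home in the socket and let go, the lens barrel still on its rest (z of end_stop in the frame of socket below -0.0135 m and horizontal distance between end_stop and socket below 0.003 m and angle between end_stop's own z axis and vertical below 0.06 rad and angle between the x axis of end_stop and the x axis of fixture, either way round below 0.12 rad and contact force between the fingers and end_stop below 0.2 N and distance of lens from where it was at the start of the episode below 0.03 m), for 0.2 s.
2. the lens barrel lies in the V, nose to the stop, pressed onto both sides by the fingers (z of end_stop in the frame of socket below -0.0135 m and horizontal distance between end_stop and socket below 0.003 m and angle between end_stop's own z axis and vertical below 0.06 rad and angle between the x axis of end_stop and the x axis of fixture, either way round below 0.12 rad and y of lens in the frame of v_seat between -0.0025 and 0.0025 m and z of lens in the frame of v_seat between -0.0025 and 0.0025 m and angle between the x axis of lens and the x axis of fixture, either way round below 0.04 rad and x of lens_nose in the frame of v_seat between 0.05 and 0.0595 m and contact force between lens and v_left above 2.5 N and contact force between lens and v_right above 2.5 N and contact force between the fingers and lens above 2 N), for 0.4 s.
At the end, for the whole second after the job is handed in: Stop home in the socket (13.5+ of 16 mm deep, upright). Barrel at rest in the V: axis within 2.5 mm and 0.04 rad of the seated axis, nose end 50 to 59.5 mm from the V's middle, over 2.5 N on each flank, fingers still on it (over 2 N), through the last second: finishes holding (all of step 2 and linear speed of lens below 0.02 m/s); the arm keeps its last pose, push and grip.
It fails at once if the lens barrel is pressed with brute force, over 60 N on one side of the V (contact force between lens and v_left above 60 N or contact force between lens and v_right above 60 N).
It fails at once if a bystander (stamp, stapler, cardboard core) is moved by more than 30 mm (distance of any of rubber_stamp, stapler, ribbon_core from where it was at the start of the episode above 0.03 m).
It also fails if it takes over 67 s, if anything falls off the work surface, if the arm or the gripper's body presses on something with over 40 N, if the wrist force passes 120 N, or if a joint passes its speed limit or range.

## Robot

A 6-joint arm with a two-finger parallel gripper is mounted at the origin on a cart in front of the work surface, level with it; the furniture and walls round the work are solid. World frame = base frame: x ahead of the robot, y to its left, z up, the work surface at z = 0. Lengths are in m, angles in degrees, forces in N, time in s.
With the tool pointing down it reaches from about 0.3 to 0.875 m from the base axis. Payload 4.2 kg.
Tool frame: the origin (TCP) lies midway between the tips of the shut fingers; the grasp point (between the pads) lies grip_depth behind it (grip_depth is the distance from the TCP to the grasp point, in m); z points along the fingers, y is the line along which they close (so a half turn about z gives the same grasp; the last joint's range is limited). The gripper opens to 85 mm and grips with 20 to 120 N. Pads are 22 mm wide; open, the fingers measure 114 mm over their backs; the gripper's body (76 mm by 85 mm) begins 54 mm behind the grasp point. The pads swing forward as they close: fully open they stand 13 mm farther back than shut.
Start: joints at [75.573, 18.312, 89.639, -0, 72.044, -1.146], TCP at [0.132, 0.56, 0.231] pointing down, gripper open.
Joint ranges: [-177.97, 177.97], [-48.28, 115.42], [12.27, 149.76], [-77.06, 257.06], [2.81, 150.46], [-146.56, 146.56]. Speed limits (degrees/s): [147.25, 147.25, 180, 180, 180, 180].

## Interface

Orientations are given as [roll, pitch, yaw] about the fixed x, y, z axes, in that order (R = Rz(yaw) Ry(pitch) Rx(roll)).
In Python, from station import * gives the robot as it stands.
- The arm moves only by the tool step_arm, never from a script. Its argument "deltas" is one flat list of numbers, 7 for each row, row after row: the turn, a rotation vector about the world's x, y, z in units of 90 degrees (1.0 is 90 degrees), then the shift along the world's x, y, z in units of 400 mm (1.0 is 400 mm), then the opening, from 0 (shut) to 1 (fully open). In form: [ax, ay, az, dx, dy, dz, jaw, ax, ay, az, dx, dy, dz, jaw, ...]. A call has 1 to 20 rows; each row is the pose to reach, as a shift and turn from the pose commanded when the call began; what a row does not reach only later rows make up. A row lasts 1/12 s, in which the tool goes at most 41.7 mm and 7.16 degrees, less where a joint would pass 70% of its speed; a pose out of reach is approached as far as the arm can. A call with a number of a shift or a turn outside -1 to 1 is refused whole. A call with a gripper value outside its range is refused whole. The fingers move at their own pace and stop on an object; "newtons" is the grip in N (left out, the last holds). Time passes only in rows, so rows that repeat a pose let the fingers close. It gives the time, the measured TCP pose, the force, the opening and the grip force at its end, in the units of the state.
- observe(): the state, without advancing time (a new reading comes with each control period).
- grab_frame(name): name is "side" or "top" or "wrist"; returns a dict with "img" (420x560x3 uint8, red, green, blue), "camera_matrix" (3x3 intrinsics, pixels), "world_from_camera" (4x4, takes a point from camera to world coordinates); the wrist camera has in their place "hand_eye" (4x4, takes a point from camera to tool coordinates, whose origin is the TCP and whose axes are the flange's). Camera axes: x right, y up, looking along -z (the intrinsics and any distortion apply to the point x, -y, -z); pixel columns grow to the right and rows downward; lengths in m; the calibration is good to about 2 mm. The wrist camera is an equidistant fisheye: a pixel r from the principal point sees the ray r / f radians off the axis. A picture is of the moment at which its call begins: read the wrist's pose just before it. There is no depth.
- hand_in(): hands the job in; it is judged then, once.
Trained networks look in the newest picture that a camera, given by its name, has taken for a name from the list of things; names that differ only in an ending like _2 or _b are one class to them, and where a whole thing is asked for, a point or a joint stands for the part that bears it (a point fixed in the world has none). Each returns a list of dicts, best first, with "p" (0 to 1); they miss things now and then, are a little off and sometimes report something else, mostly with a low value. They report only what shows in the picture. A call takes as long as a camera call. They do not tell look-alikes from the thing itself.
- boxes_of(camera, name): "xyz" ([x, y, z] in m, in world coordinates, good to about 4 mm: the middle of the surface that is visible of it).
- mark_of(camera, name): "xyz" ([x, y, z] in m, in world coordinates, good to about 4 mm: a listed point, or the origin of a listed thing).
The state is a dict: "clock": time; "joints": joint angles; "qvel": joint speeds; "tau": joint torques, N m; "tool_pos": TCP position; "tool_rot": TCP orientation; "force": force on the tool from outside, world axes, zero at the start; "ft_torque": the same for the moment, N m; "finger_gap": opening from 0.0 (shut) to 1.0 (fully open); "grasp_force": force on a finger pad.
Only numpy, scipy, OpenCV 4.12 (cv2) and the standard library are available. Lean on these libraries where they do the work, as an engineer would, in place of code of your own. Each camera call takes 0.05 s, during which the arm holds its last target. There are 200 camera calls.

## Working session

There is one attempt and no reset: what is moved stays moved. The work goes in short steps, Python scripts to look and compute and a tool call to move; the robot and the scene stay as the last step left them, time stands still between calls to the robot, and variables do not carry over. Pictures are saved under pics/ and viewed, at most 10 in all, crops included, and the job is handed in when it is done.

Besides the shell and the picture viewer there is one more tool, called after "Emit:" as a command line: name --argument value ..., lists and objects as JSON in quotes. step_arm: Moves the arm, as the interface text tells. Shifts and turns lie within -1 to 1; 1 stands for 400 mm of shift or 90 degrees of turn. Its arguments: {"type":"object","properties":{"deltas":{"type":"array"},"newtons":{"type":"number"}},"required":["deltas"]}

```bash
ls; mkdir -p pics
python3 - <<'E'
from station import *
import cv2
s=observe(); print({k:s[k] for k in('clock','tool_pos','tool_rot','finger_gap','force')})
try: print(grip_depth)
except Exception as e: print(e)
for c in('top','side'):
    f=grab_frame(c); cv2.imwrite(f'pics/{c}0.png',f['img'][:,:,::-1])
    print(c,f['camera_matrix'].tolist(),f['world_from_camera'].round(4).tolist())
    for n in('fixture','v_seat','socket','end_stop','lens_rest','lens','lens_nose','rubber_stamp','stapler','ribbon_core'):
        for d in mark_of(c,n)[:3]: print(n,round(d['p'],2),[round(v,4) for v in d['xyz']])
E
```

```text
pics
{'clock': 0.0, 'tool_pos': array([0.1319928 , 0.55915378, 0.2304707 ]), 'tool_rot': array([-1.79896367e+02, -9.93347328e-04,  1.66718930e+02]), 'finger_gap': 1.0016427511090187, 'force': array([-0.28904449,  0.75834094,  0.11856261])}
0.0187
top [[394.7857205681588, 0.0, 279.48395447877743], [0.0, 394.7857205681588, 214.65808751985205], [0.0, 0.0, 1.0]] [[-0.0129, 0.985, -0.1721, 0.2794], [-0.9999, -0.0122, 0.0049, 0.2813], [0.0027, 0.1722, 0.9851, 1.3474], [0.0, 0.0, 0.0, 1.0]]
fixture 0.82 [0.4763, 0.1014, 0.0001]
v_seat 0.59 [0.4796, 0.1041, 0.0409]
socket 0.92 [0.4719, 0.0265, 0.018]
end_stop 0.44 [0.5049, -0.0964, 0.0031]
lens_rest 0.57 [0.4571, 0.354, -0.002]
lens 0.76 [0.4502, 0.3527, 0.0191]
lens 0.71 [0.4098, 0.718, 0.0089]
lens_nose 0.76 [0.4471, 0.3013, 0.0196]
lens_nose 0.57 [0.3797, 0.6855, 0.0139]
rubber_stamp 0.59 [0.3361, 0.161, 0.0009]
rubber_stamp 0.24 [0.4756, 0.101, 0.0045]
rubber_stamp 0.17 [0.4437, 0.3035, 0.0168]
stapler 0.79 [0.3645, 0.0056, -0.0021]
ribbon_core 0.57 [0.6618, 0.03, -0.0006]
side [[397.7595439455709, 0.0, 279.257084908618], [0.0, 397.7595439455709, 212.26424991705838], [0.0, 0.0, 1.0]] [[0.9644, 0.1879, -0.186, 0.3121], [-0.2637, 0.63, -0.7305, -0.5074], [-0.0201, 0.7535, 0.6571, 0.7463], [0.0, 0.0, 0.0, 1.0]]
fixture 0.59 [0.4856, 0.1032, -0.0001]
v_seat 0.92 [0.4804, 0.0998, 0.0434]
socket 0.61 [0.469, 0.0229, 0.0182]
socket 0.49 [0.4465, 0.2987, 0.0143]
end_stop 0.96 [0.5114, -0.0957, -0.0004]
lens_rest 0.75 [0.4541, 0.3515, -0.0007]
lens 0.73 [0.4496, 0.3533, 0.0207]
lens 0.64 [0.412, 0.7117, 0.0054]
lens 0.5 [0.5097, -0.096, 0.002]
lens_nose 0.83 [0.448, 0.2955, 0.015]
lens_nose 0.51 [0.3823, 0.6837, 0.0098]
rubber_stamp 0.55 [0.3332, 0.1622, -0.0012]
stapler 0.81 [0.3664, 0.0039, -0.0019]
ribbon_core 0.65 [0.6601, 0.0302, -0.001]
```

View pics/top0.png

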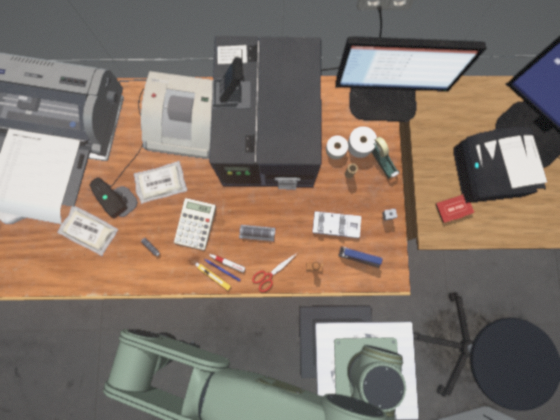

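View pics/side0.png

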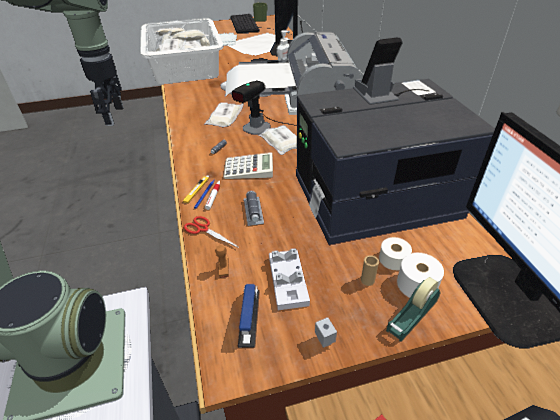

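The pictures match the networks. In the top view: fixture at (337,224), end stop at (390,214), stapler at (361,257), lens in its rest at (257,233), and the printer behind. The other "lens" hit, near (0.41, 0.71), is the smaller look-alike by the scanner. I'll move over the work with the wrist camera to refine the poses.

Emit:
step_arm --deltas '[0,0,-0.9,0.8,-0.8,0.05,1,0,0,-0.9,0.8,-0.8,0.05,1,0,0,-0.9,0.8,-0.8,0.05,1,0,0,-0.9,0.8,-0.8,0.05,1,0,0,-0.9,0.8,-0.8,0.05,1,0,0,-0.9,0.8,-0.8,0.05,1,0,0,-0.9,0.8,-0.8,0.05,1,0,0,-0.9,0.8,-0.8,0.05,1,0,0,-0.9,0.8,-0.8,0.05,1,0,0,-0.9,0.8,-0.8,0.05,1,0,0,-0.9,0.8,-0.8,0.05,1,0,0,-0.9,0.8,-0.8,0.05,1,0,0,-0.9,0.8,-0.8,0.05,1,0,0,-0.9,0.8,-0.8,0.05,1,0,0,-0.9,0.8,-0.8,0.05,1]'

```text
clock: 2.35
tool_pos: [0.4515, 0.2401, 0.2513]
tool_rot: [-180.0, -0.0, 85.8]
force: [-1.4, -0.3, -0.4]
finger_gap: 1.0
grasp_force: 0.0
```

```bash
cat > h.py <<'E'
from station import *
import numpy as np, cv2
from scipy.spatial.transform import Rotation as R
def T_tool(s):
    T=np.eye(4); T[:3,:3]=R.from_euler('xyz',s['tool_rot'],degrees=True).as_matrix(); T[:3,3]=s['tool_pos']; return T
def wrist(name=None):
    s=observe(); f=grab_frame('wrist')
    if name: cv2.imwrite(f'pics/{name}.png',f['img'][:,:,::-1])
    return s,f['img'],f['camera_matrix'],T_tool(s)@f['hand_eye']
def proj(P,K,T):
    p=(np.atleast_2d(P)-T[:3,3])@T[:3,:3]; p=p*[1,-1,-1]
    r=np.hypot(p[:,0],p[:,1]); th=np.arctan2(r,p[:,2])
    u=p[:,:2]/np.maximum(r,1e-9)[:,None]*th[:,None]
    return u*[K[0,0],K[1,1]]+K[:2,2]
def ray(px,K,T):
    u=(np.atleast_2d(px)-K[:2,2])/[K[0,0],K[1,1]]; th=np.hypot(u[:,0],u[:,1])
    d=np.c_[u/np.maximum(th,1e-9)[:,None]*np.sin(th)[:,None],np.cos(th)]*[1,-1,-1]
    return d@T[:3,:3].T
def at_z(px,z,K,T):
    d=ray(px,K,T); z=np.broadcast_to(z,len(d)); return T[:3,3]+d*((z-T[2,3])/d[:,2])[:,None]
def marks(c,names,k=2):
    for n in names:
        for d in mark_of(c,n)[:k]: print(c,n,round(d['p'],2),[round(v,4) for v in d['xyz']])
E
python3 - <<'E'
from h import *
s,im,K,T=wrist('w1'); print(s['clock'],s['tool_pos'],s['tool_rot'],s['joints'].round(1) if hasattr(s['joints'],'round') else s['joints']); print(K.tolist(),T.round(3).tolist())
marks('wrist',['fixture','v_seat','socket','end_stop','lens_rest','lens','lens_nose'])
E
```

```text
2.35 [0.45145226 0.24014509 0.25126523] [-1.79976791e+02 -3.19263359e-03  8.58363326e+01] [26.7 11.8 95.7  0.  72.4 30.9]
[[325.19226210127806, 0.0, 280.5147814914126], [0.0, 325.19226210127806, 210.95252653013816], [0.0, 0.0, 1.0]] [[0.997, 0.069, 0.024, 0.458], [-0.073, 0.943, 0.324, 0.323], [-0.001, -0.325, 0.946, 0.395], [0.0, 0.0, 0.0, 1.0]]
wrist fixture 0.77 [0.4769, 0.0988, 0.0019]
wrist fixture 0.26 [0.3665, 0.0006, -0.0003]
wrist v_seat 0.66 [0.4793, 0.098, 0.0469]
wrist socket 0.19 [0.3361, 0.1605, 0.0008]
wrist end_stop 0.52 [0.506, -0.0948, -0.0008]
wrist lens_rest 0.62 [0.4528, 0.3565, -0.0017]
wrist lens 0.81 [0.4561, 0.3504, 0.0188]
wrist lens 0.34 [0.3652, 0.0028, -0.0025]
wrist lens_nose 0.84 [0.4479, 0.2984, 0.0209]
```

Emit:
step_arm --deltas '[0,0,0,0.1,-0.45,-0.1,1,0,0,0,0.1,-0.45,-0.1,1,0,0,0,0.1,-0.45,-0.1,1,0,0,0,0.1,-0.45,-0.1,1,0,0,0,0.1,-0.45,-0.1,1,0,0,0,0.1,-0.45,-0.1,1,0,0,0,0.1,-0.45,-0.1,1]'

```text
clock: 3.33
tool_pos: [0.4921, 0.0589, 0.2111]
tool_rot: [-180.0, -0.0, 85.6]
force: [0.8, -0.6, 0.7]
finger_gap: 1.0
grasp_force: 0.0
```

Run:
```python
from h import *
s,im,K,T=wrist('w2'); print(s['clock'],s['tool_pos'],s['tool_rot'],np.round(s['qvel'],2))
np.savez('w2.npz',im=im,K=K,T=T)
marks('wrist',['fixture','v_seat','socket','end_stop','stapler','ribbon_core'])
```

```text
3.3333 [0.4920837  0.05891698 0.21111996] [-1.79961439e+02 -2.18899289e-02  8.55725078e+01] [ 2.39 -0.45 -0.56  0.5   0.18  0.07]
wrist fixture 0.78 [0.4781, 0.0959, 0.0]
wrist v_seat 0.77 [0.4802, 0.1006, 0.0427]
wrist socket 0.73 [0.4685, 0.0251, 0.0216]
wrist end_stop 0.79 [0.5052, -0.0995, -0.001]
wrist stapler 0.93 [0.367, 0.0049, -0.0003]
wrist ribbon_core 0.74 [0.6583, 0.0274, 0.0004]
```

View pics/w2.png

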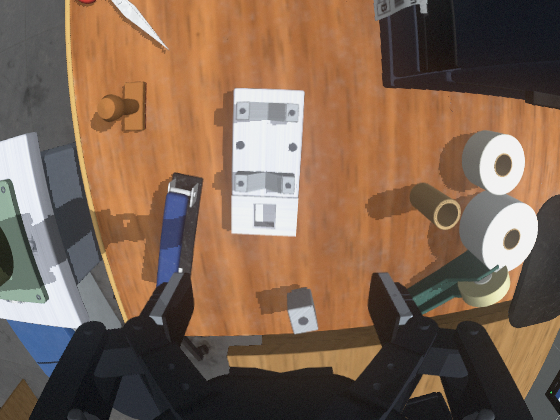

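Wrist view: plate corners are near (234,88), (304,91), (297,236) and (232,233). The socket hole is at about (264,215), the end-stop top at about (304,318), and the stapler is left of them. Next I'll refine the corners and fit the poses.

```bash
cat > fit.py <<'E'
from h import *
from scipy.optimize import least_squares
d=np.load('w2.npz'); im,K,T=d['im'],d['K'],d['T']; g=cv2.cvtColor(im,cv2.COLOR_RGB2GRAY)
def sub(p,w=3): return cv2.cornerSubPix(g,np.float32(p).reshape(-1,1,2),(w,w),(-1,-1),(3,50,.01)).reshape(-1,2)
def pose(p,pts): c,s_=np.cos(p[2]),np.sin(p[2]); return pts@np.array([[c,s_,0],[-s_,c,0],[0,0,1]])+[p[0],p[1],0]
P=np.array([[-59,-36,20],[-59,36,20],[99,36,20],[99,-36,20]])/1e3
a=sub([[234,88],[304,91],[297,236],[232,233]])
f=least_squares(lambda p:(proj(pose(p,P),K,T)-a).ravel(),[.479,.1,-1.67])
print('fix',a.round(1).tolist(),f.x.round(4),np.degrees(f.x[2]).round(2),f.fun.round(1))
H=np.array([[64,-11,20],[64,11,20],[90,11,20],[90,-11,20]])/1e3
ph=proj(pose(f.x,H),K,T); print('hole pred',ph.round(1).tolist())
E_=np.array([[-19,-15,54],[-19,15,54],[19,15,54],[19,-15,54]])/1e3
b=sub([[288,291],[310,289],[318,330],[295,333]])
b=sub([[290,306],[313,304],[318,330],[295,333]],4)
print('stop raw',b.round(1).tolist())
fs=least_squares(lambda p:(proj(pose(p,E_),K,T)-b).ravel(),[.505,-.098,-1.5])
print('stop',fs.x.round(4),np.degrees(fs.x[2]).round(2),fs.fun.round(1))
S=5; x0,y0=222,190
c=cv2.resize(im[y0:y0+110,x0:x0+110],None,fx=S,fy=S,interpolation=cv2.INTER_CUBIC)[:,:,::-1].copy()
c2=cv2.resize(im[270:345,270:340],None,fx=S,fy=S,interpolation=cv2.INTER_CUBIC)[:,:,::-1].copy()
def dot(c,q,x0,y0,col):
    for u,v in q: cv2.circle(c,(int((u-x0+.5)*S),int((v-y0+.5)*S)),3,col,1)
dot(c,proj(pose(f.x,P),K,T),x0,y0,(0,0,255)); dot(c,ph,x0,y0,(0,200,0))
dot(c2,proj(pose(fs.x,E_),K,T),270,270,(0,0,255))
E_[:,2]=.016; dot(c2,proj(pose(fs.x,E_),K,T),270,270,(0,200,0))
o=np.zeros((550,800,3),np.uint8); o[:275]=0
o[:,:430]=c[:,:430]; o[:375,440:790]=c2
cv2.imwrite('pics/fit.png',o)
E
python3 fit.py
```

```text
fix [[233.89999389648438, 88.69999694824219], [303.6000061035156, 90.80000305175781], [295.3999938964844, 235.8000030517578], [230.6999969482422, 232.39999389648438]] [ 0.4806  0.0993 -1.697 ] -97.23 [-0.7 -0.6  0.6  0.  -0.4  0.1  0.4  0.5]
hole pred [[253.8, 204.3], [274.1, 205.2], [273.1, 227.5], [253.3, 226.6]]
stop raw [[287.79998779296875, 309.70001220703125], [311.79998779296875, 305.29998779296875], [317.3999938964844, 329.8999938964844], [294.5, 333.6000061035156]]
stop [ 0.5064 -0.0961 -1.4254] -81.67 [-1.   0.1  1.1 -0.4  0.9 -0.3 -1.   0.7]
```

View pics/fit.png

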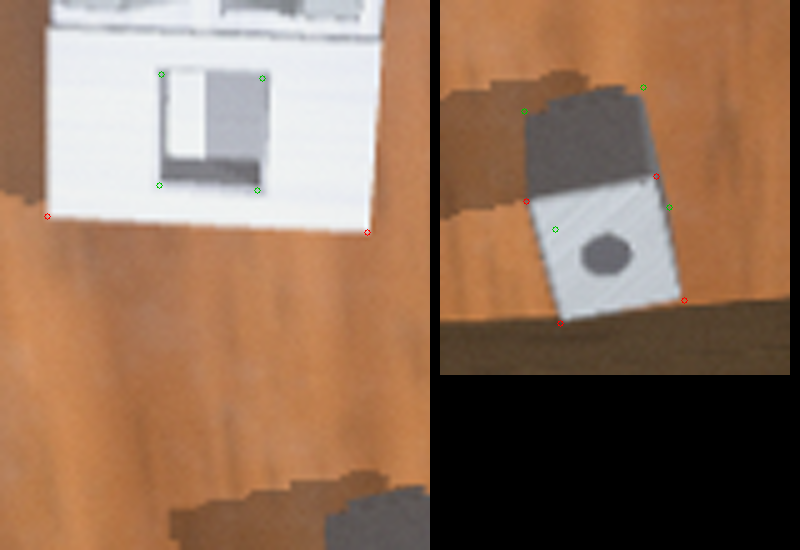

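Emit:
step_arm --deltas '[0,0,0.14,0.036,-0.3875,-0.225,1,0,0,0.14,0.036,-0.3875,-0.225,1,0,0,0.14,0.036,-0.3875,-0.225,1,0,0,0.14,0.036,-0.3875,-0.225,1,0,0,0.14,0.036,-0.3875,-0.225,1,0,0,0.14,0.036,-0.3875,-0.225,1,0,0,0.14,0.036,-0.3875,-0.225,1,0,0,0.14,0.036,-0.3875,-0.225,1]'

```text
clock: 4.35
tool_pos: [0.5069, -0.0945, 0.122]
tool_rot: [179.9, -0.0, 98.4]
force: [0.7, 0.3, -0.6]
finger_gap: 1.0
grasp_force: 0.0
```

```bash
python3 - <<'E'
from h import *
s,im,K,T=wrist('w3'); print(s['clock'],s['tool_pos'],s['tool_rot'])
np.savez('w3.npz',im=im,K=K,T=T)
E
python3 - <<'E'
import cv2
i=cv2.imread('pics/w3.png'); cv2.imwrite('pics/w3b.png',cv2.resize(i[170:420,130:430],None,fx=2,fy=2,interpolation=cv2.INTER_CUBIC))
E
```

```text
4.35 [ 0.50693172 -0.09447001  0.12198025] [ 1.79934210e+02 -4.49370245e-03  9.83613725e+01]
```

View pics/w3b.png

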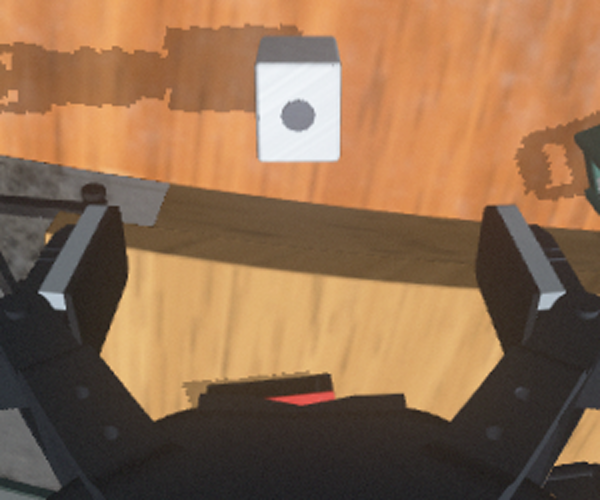

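The block is square to the fingers. Its top corners in this crop are (258,62), (341,62), (341,161) and (259,161).

Run:
```python
from h import *
d=np.load('w3.npz'); im,K,T=d['im'],d['K'],d['T']
q=np.array([[258,62],[341,62],[341,161],[259,161]])/2+[129.75,169.75]
w=at_z(q,.054,K,T); print(w.round(4).tolist(), w.mean(0).round(4))
for i in range(4): e=w[(i+1)%4]-w[i]; print(np.hypot(*e[:2]).round(4),np.degrees(np.arctan2(e[1],e[0])).round(1))
```

```text
[[0.4901, -0.0788, 0.054], [0.5181, -0.0747, 0.054], [0.5243, -0.1116, 0.054], [0.495, -0.1159, 0.054]] [ 0.5069 -0.0953  0.054 ]
0.0283 8.3
0.0374 -80.4
0.0297 -171.7
0.0374 97.5
```

Emit:
step_arm --deltas '[0,0,0,0,-0.002,-0.1,1,0,0,0,0,-0.002,-0.2,1,0,0,0,0,-0.002,-0.24,1,0,0,0,0,-0.002,-0.25,1,0,0,0,0,-0.002,-0.25,1,0,0,0,0,-0.002,-0.25,0.2,0,0,0,0,-0.002,-0.25,0.1,0,0,0,0,-0.002,-0.25,0.1,0,0,0,0,-0.002,-0.25,0,0,0,0,0,-0.002,-0.25,0,0,0,0,0,-0.002,-0.25,0,0,0,0,0,-0.002,-0.25,0,0,0,0,0,-0.002,-0.25,0,0,0,0,0,-0.002,-0.25,0]' --newtons 50

```text
clock: 5.57
tool_pos: [0.5071, -0.0963, 0.0224]
tool_rot: [179.9, 0.0, 98.3]
force: [-0.1, 0.6, 7.0]
finger_gap: 0.343
grasp_force: 49.6
```

Emit:
step_arm --deltas '[0,0,0,0,0,0.05,0,0,0,0,0,0,0.1,0,0,0,-0.08,-0.05,0.07,0.1,0,0,0,-0.172,-0.091,0.14,0.1,0,0,0,-0.172,-0.091,0.14,0.1,0,0,0,-0.172,-0.091,0.14,0.1,0,0,0,-0.172,-0.091,0.14,0.1,0,0,0,-0.172,-0.091,0.14,0.1,0,0,0,-0.172,-0.091,0.14,0.1,0]'

```text
clock: 6.32
tool_pos: [0.4708, -0.0408, 0.0613]
tool_rot: [180.0, 0.0, 82.8]
force: [1.0, -0.2, -1.9]
finger_gap: 0.342
grasp_force: 49.9
```

Run:
```python
from h import *
s,im,K,T=wrist('w4'); print(s['clock'],s['tool_pos'],s['tool_rot'],s['finger_gap'],s['force'])
np.savez('w4.npz',im=im,K=K,T=T)
marks('wrist',['socket','end_stop','fixture','v_seat'])
g=im.copy()
p=[.4806,.0993]; c,s_=np.cos(np.radians(-97.23)),np.sin(np.radians(-97.23))
W=lambda x,y,z:[p[0]+c*x-s_*y,p[1]+s_*x+c*y,z]
Q=[W(x,y,.02) for x,y in((64,-11),(64,11),(90,11),(90,-11))] if 0 else [W(x/1e3,y/1e3,.02) for x,y in((64,-11),(64,11),(90,11),(90,-11),(-59,36),(-59,-36),(99,36),(99,-36))]
q=proj(Q,K,T); print(q.round(1).tolist())
x0,y0,w,h=170,140,200,150
o=cv2.resize(g[y0:y0+h,x0:x0+w],None,fx=4,fy=4,interpolation=cv2.INTER_CUBIC)[:,:,::-1].copy()
for u,v in q: cv2.circle(o,(int((u-x0+.5)*4),int((v-y0+.5)*4)),3,(0,0,255),1)
cv2.imwrite('pics/w4b.png',o)
```

```text
6.3167 [ 0.47078163 -0.04077819  0.06129328] [1.79963470e+02 4.14611062e-03 8.28197730e+01] 0.3421082872459503 [ 0.96273269 -0.18694627 -1.94742699]
wrist socket 0.83 [0.4671, 0.025, 0.0205]
wrist end_stop 0.76 [0.4722, -0.0429, 0.0372]
wrist fixture 0.56 [0.4782, 0.0985, 0.0005]
[[246.2, 116.4], [285.2, 116.1], [285.1, 161.1], [247.0, 161.3], [327.5, -76.6], [206.1, -74.1], [327.5, 176.6], [205.7, 176.9]]
```

View pics/w4b.png

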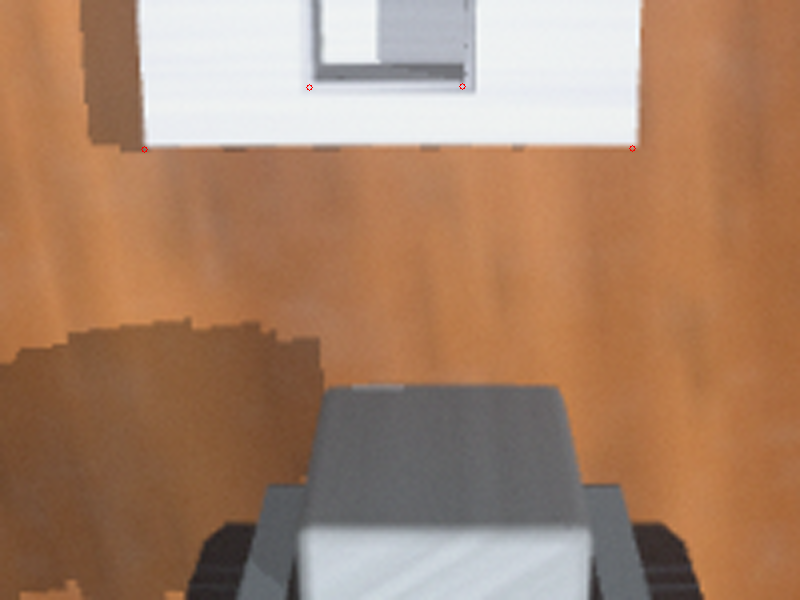

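The hole's inner edges are at crop columns 313 and 467 with the bottom at row 81. The stop's near face runs along (325..560, 386) at its underside and (300..590, 527) at its top. I'll compare them in the same camera.

Run:
```python
from h import *
d=np.load('w4.npz'); K,T=d['K'],d['T']; tcp=np.array([.47078,-.04078,.06129])
a=np.radians(-97.23); ex=np.array([np.cos(a),np.sin(a)]); ey=np.array([-ex[1],ex[0]])
px=lambda q:np.array(q)/4+[169.5,139.5]
zb=.06129-.0224
for n,q,z in(('under',[[325,386],[560,386]],zb+.016),('top',[[300,527],[590,527]],zb+.054)):
    w=at_z(px(q),z,K,T)[:,:2]; m=w.mean(0); print(n,np.hypot(*(w[1]-w[0])),'centre',(m+.019*ex).round(4),'rel tcp',(m+.019*ex-tcp[:2]).round(4))
w=at_z(px([[313,81],[467,81]]),.02-.0015,K,T)[:,:2]; print('hole',np.hypot(*(w[1]-w[0])),(w.mean(0)-.013*ex).round(4))
w=at_z(px([[303,91],[475,91]]),.02,K,T)[:,:2]; print('mouth',np.hypot(*(w[1]-w[0])),(w.mean(0)-.0145*ex).round(4))
w=at_z(px([[145,148],[637,147]]),.02,K,T)[:,:2]; print('plate',np.hypot(*(w[1]-w[0])),(w.mean(0)-.022*ex).round(4),np.degrees(np.arctan2(*(w[1]-w[0])[::-1])))
```

```text
under 0.029629701036590367 centre [ 0.471  -0.0413] rel tcp [ 0.0002 -0.0006]
top 0.028748135112668754 centre [ 0.4714 -0.0403] rel tcp [0.0007 0.0005]
hole 0.02240503505949485 [0.4715 0.0234]
mouth 0.02487532857320722 [0.4714 0.0237]
plate 0.07266574288072734 [0.4713 0.0231] -7.253089172104648
```

Emit:
step_arm --deltas '[0,0,0,0.0005,0.08,0,0,0,0,0,0.0005,0.161,0,0,0,0,0,0.0005,0.161,0,0,0,0,0,0.0005,0.161,-0.03,0,0,0,0,0.0005,0.161,-0.04,0,0,0,0,0.0005,0.161,-0.047,0,0,0,0,0.0005,0.161,-0.054,0,0,0,0,0.0005,0.161,-0.061,0,0,0,0,0.0005,0.161,-0.061,0]'

```text
clock: 7.32
tool_pos: [0.4702, 0.0238, 0.0366]
tool_rot: [-180.0, 0.0, 82.8]
force: [-0.1, -0.3, -2.1]
finger_gap: 0.343
grasp_force: 50.0
```

Emit:
step_arm --deltas '[0,0,0,0,0,-0.008,0,0,0,0,0,0,-0.015,0,0,0,0,0,0,-0.022,0,0,0,0,0,0,-0.027,0,0,0,0,0,0,-0.029,0,0,0,0,0,0,-0.03,0,0,0,0,0,0,-0.03,0]'

```text
clock: 7.9
tool_pos: [0.4703, 0.0238, 0.0264]
tool_rot: [180.0, 0.0, 82.9]
force: [-5.0, -3.9, 15.7]
finger_gap: 0.341
grasp_force: 52.0
```

Emit:
step_arm --deltas '[0,0,0,0,0,0.002,0.6,0,0,0,0,0,0.002,0.8,0,0,0,0,0,0.002,0.8,0,0,0,0,0,0.002,0.8,0,0,0,0,0,0.002,0.8,0,0,0,0,0,0.05,0.8,0,0,0,0,0,0.15,0.8,0,0,0,0,0,0.25,0.8,0,0,0,0,0,0.35,0.8,0,0,0,0,0,0.35,0.8]'

```text
clock: 8.73
tool_pos: [0.475, 0.0245, 0.1721]
tool_rot: [179.1, -0.1, 82.8]
force: [1.2, -0.6, -0.1]
finger_gap: 0.799
grasp_force: 0.0
```

Run:
```python
from h import *
s,im,K,T=wrist('w5'); print(s['clock'],s['tool_pos'],s['tool_rot'],s['force'])
np.savez('w5.npz',im=im,K=K,T=T)
marks('wrist',['end_stop','v_seat','fixture'])
c=im[100:400,130:430]
marks('top',['end_stop']); 
cv2.imwrite('pics/w5b.png',cv2.resize(c,None,fx=2,fy=2,interpolation=cv2.INTER_CUBIC)[:,:,::-1])
```

```text
8.7333 [0.47504984 0.02446831 0.17212485] [ 1.79128846e+02 -1.41600465e-01  8.28408054e+01] [ 1.1855112  -0.60805406 -0.08087923]
wrist end_stop 0.75 [0.4726, 0.025, 0.0015]
wrist v_seat 0.77 [0.4776, 0.1009, 0.0451]
wrist fixture 0.95 [0.4787, 0.0946, 0.0007]
top end_stop 0.44 [0.5049, -0.0964, 0.0031]
```

View pics/w5b.png

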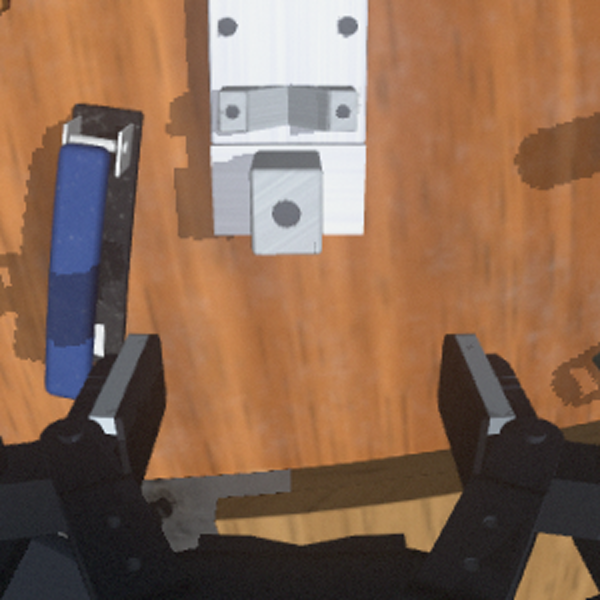

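The stop stands square in the socket and the bystanders are untouched. Next, the lens barrel.

Emit:
step_arm --deltas '[0,0,0.05,-0.05,0.74,0,0.8,0,0,0.05,-0.05,0.74,0,0.8,0,0,0.05,-0.05,0.74,0,0.8,0,0,0.05,-0.05,0.74,0,0.8,0,0,0.05,-0.05,0.74,0,0.8,0,0,0.05,-0.05,0.74,0,0.8,0,0,0.05,-0.05,0.74,0,0.8,0,0,0.05,-0.05,0.74,0,0.8,0,0,0.05,-0.05,0.74,0,0.8,0,0,0.05,-0.05,0.74,0,0.8,0,0,0.05,-0.05,0.74,0,0.8,0,0,0.05,-0.05,0.74,0,0.8]'

```text
clock: 9.98
tool_pos: [0.4503, 0.3185, 0.1645]
tool_rot: [-179.9, 0.1, 87.2]
force: [0.4, 0.5, -0.1]
finger_gap: 0.802
grasp_force: 0.0
```

Run:
```python
from h import *
s,im,K,T=wrist('w6'); print(s['clock'],s['tool_pos'],s['tool_rot'],s['force'])
np.savez('w6.npz',im=im,K=K,T=T)
marks('wrist',['lens','lens_nose','lens_rest'])
cv2.imwrite('pics/w6b.png',cv2.resize(im[60:320,180:400],None,fx=2.3,fy=2.3,interpolation=cv2.INTER_CUBIC)[:,:,::-1])
```

```text
9.9833 [0.45026109 0.31854251 0.16445261] [-1.79942191e+02  6.48846606e-02  8.72282830e+01] [ 0.41754803  0.50134607 -0.06184614]
wrist lens 0.73 [0.4543, 0.3506, 0.0215]
wrist lens_nose 0.89 [0.4466, 0.2972, 0.0217]
```

View pics/w6b.png

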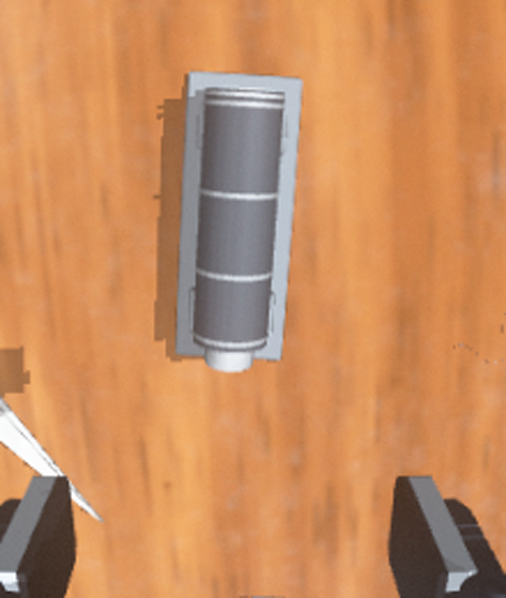

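The barrel lies in the rest. In this crop its edges run (206,90)–(193,345) and (285,92)–(271,345), the back end is at row ~89 and the nose tip at (229,370).

Run:
```python
from h import *
d=np.load('w6.npz'); K,T=d['K'],d['T']; S=2.3
px=lambda q:(np.array(q)+.5)/S-.5+[180,60]
w=at_z(px([[206,90],[285,92],[193,345],[271,345]]),.019,K,T); print(w.round(4).tolist())
b,f=w[:2].mean(0),w[2:].mean(0); e=f-b; print('dir',np.degrees(np.arctan2(e[1],e[0])))
n=at_z(px([[229,371]]),.027,K,T); r=at_z(px([[245,89]]),.032,K,T); print('nose',n.round(4),'rear',r.round(4),np.linalg.norm(n-r),'mid',((n+r)/2).round(4), np.degrees(np.arctan2(*(n-r)[0,1::-1])))
```

```text
[[0.445, 0.4062, 0.019], [0.4749, 0.4041, 0.019], [0.434, 0.3044, 0.019], [0.4658, 0.3028, 0.019]]
dir -95.66992329178146
nose [[0.4483 0.2954 0.027 ]] rear [[0.4596 0.4056 0.032 ]] 0.11097805406114507 mid [[0.4539 0.3505 0.0295]] -95.84487403334757
```

Emit:
step_arm --deltas '[0,0,-0.033,0.009,0.08,-0.1,0.8,0,0,-0.033,0.009,0.08,-0.2,0.8,0,0,-0.033,0.009,0.08,-0.3,0.8,0,0,-0.033,0.009,0.08,-0.36,0.8,0,0,-0.033,0.009,0.08,-0.385,0.8,0,0,-0.033,0.009,0.08,-0.396,0.8,0,0,-0.033,0.009,0.08,-0.396,0.8,0,0,-0.033,0.009,0.08,-0.396,0.8]'

```text
clock: 10.85
tool_pos: [0.4552, 0.3529, 0.0083]
tool_rot: [179.8, -0.1, 84.3]
force: [0.2, 0.6, -0.3]
finger_gap: 0.799
grasp_force: 0.0
```

Emit:
step_arm --deltas '[0,0,0,0,0,0,0.6,0,0,0,0,0,0,0.5,0,0,0,0,0,0,0.45,0,0,0,0,0,0,0.42]' --newtons 60

```text
clock: 11.18
tool_pos: [0.4543, 0.3525, 0.0075]
tool_rot: [179.9, -0.1, 84.4]
force: [0.7, -0.4, -0.6]
finger_gap: 0.423
grasp_force: 0.0
```

Emit:
step_arm --deltas '[0,0,0,-0.001,-0.006,-0.003,0.42,0,0,0,-0.001,-0.006,-0.003,0.42,0,0,0,-0.001,-0.006,-0.003,0.3,0,0,0,-0.001,-0.006,-0.003,0.2,0,0,0,-0.001,-0.006,-0.003,0.1,0,0,0,-0.001,-0.006,-0.003,0,0,0,0,-0.001,-0.006,-0.003,0,0,0,0,-0.001,-0.006,-0.003,0,0,0,0,-0.001,-0.006,-0.003,0]' --newtons 60

```text
clock: 11.93
tool_pos: [0.4534, 0.3496, 0.0056]
tool_rot: [-180.0, 0.0, 84.4]
force: [-0.2, -2.3, 5.3]
finger_gap: 0.33
grasp_force: 59.1
```

Emit:
step_arm --deltas '[0,0,0,0,0,0.03,0,0,0,0,0,0,0.08,0,0,0,0,0,0,0.16,0,0,0,0,0,0,0.25,0,0,0,-0.018,0.01,-0.08,0.25,0,0,0,-0.018,0.02,-0.17,0.25,0,0,0,-0.018,0.03,-0.26,0.25,0,0,0,-0.018,0.04,-0.35,0.25,0,0,0,-0.018,0.05,-0.44,0.25,0,0,0,-0.018,0.06,-0.53,0.25,0,0,0,-0.018,0.067,-0.59,0.25,0,0,0,-0.018,0.067,-0.625,0.25,0,0,0,-0.018,0.067,-0.625,0.25,0,0,0,-0.018,0.067,-0.625,0.25,0,0,0,-0.018,0.067,-0.625,0.25,0]'

```text
clock: 13.18
tool_pos: [0.4803, 0.1005, 0.105]
tool_rot: [-180.0, -0.0, 82.8]
force: [-0.0, -0.1, -1.1]
finger_gap: 0.33
grasp_force: 59.4
```

Run:
```python
from h import *
s,im,K,T=wrist('w7'); print(s['clock'],s['tool_pos'],s['tool_rot'],s['force'],s['finger_gap'])
np.savez('w7.npz',im=im,K=K,T=T)
marks('wrist',['lens','lens_nose','end_stop','v_seat'])
marks('side',['lens','lens_nose','end_stop','socket'])
cv2.imwrite('pics/w7b.png',cv2.resize(im[100:400,130:430],None,fx=2,fy=2,interpolation=cv2.INTER_CUBIC)[:,:,::-1])
```

```text
13.1833 [0.48031291 0.10045128 0.10503751] [-1.79991618e+02 -2.43835635e-02  8.27528363e+01] [-5.12650993e-04 -1.19928827e-01 -1.09983832e+00] 0.3304017193516216
wrist lens 0.56 [0.4806, 0.103, 0.1185]
wrist lens_nose 0.89 [0.477, 0.05, 0.1192]
side lens 0.73 [0.4496, 0.3533, 0.0207]
side lens 0.64 [0.412, 0.7117, 0.0054]
side lens_nose 0.83 [0.448, 0.2955, 0.015]
side lens_nose 0.51 [0.3823, 0.6837, 0.0098]
side end_stop 0.96 [0.5114, -0.0957, -0.0004]
side socket 0.61 [0.469, 0.0229, 0.0182]
side socket 0.49 [0.4465, 0.2987, 0.0143]
```

View pics/w7b.png

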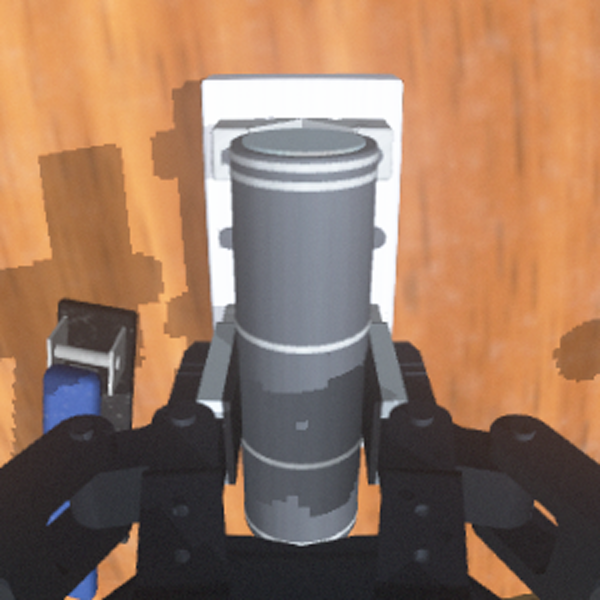

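The barrel is held straight above the V, with the rear glass ellipse centred at about (304,140) in the crop. I'll check the axial position.

Run:
```python
from h import *
d=np.load('w7.npz'); K,T=d['K'],d['T']
a=np.radians(-97.25); ex=np.array([np.cos(a),np.sin(a)]); ey=np.array([-ex[1],ex[0]]); o=np.array([.4811,.0999])
w=at_z(np.array([[304,140],[305,545]])/2+[129.75,99.75],[.1184,.128],K,T); print('rear (camera) fixture x,y',(w[:,:2]-o)@np.c_[ex,ey])
grab_frame('side'); grab_frame('top')
for c in('side','top'): marks(c,['lens','lens_nose','end_stop','v_seat'],1)
```

```text
rear (camera) fixture x,y [[-0.05685979  0.00018502]
 [ 0.04748518  0.00057523]]
side lens 0.72 [0.4789, 0.1013, 0.121]
side lens_nose 0.72 [0.4783, 0.1038, 0.0404]
side end_stop 0.63 [0.4745, 0.0214, 0.0048]
side v_seat 0.93 [0.4801, 0.1015, 0.0435]
top lens 0.56 [0.4078, 0.7098, 0.0076]
top lens_nose 0.67 [0.3813, 0.6885, 0.013]
top end_stop 0.39 [0.4704, 0.0248, 0.0058]
top v_seat 0.67 [0.481, 0.1048, 0.0457]
```

Emit:
step_arm --deltas '[0,0,0,0,-0.0025,-0.06,0,0,0,0,0,-0.0025,-0.11,0,0,0,0,0,-0.0025,-0.15,0,0,0,0,0,-0.0025,-0.168,0,0,0,0,0,-0.0025,-0.174,0,0,0,0,0,-0.0025,-0.178,0,0,0,0,0,-0.0025,-0.181,0,0,0,0,0,-0.0025,-0.181,0,0,0,0,0,-0.0025,-0.181,0]'

```text
clock: 14.88
tool_pos: [0.4809, 0.0989, 0.0337]
tool_rot: [179.9, -0.0, 82.7]
force: [-0.3, -0.2, -1.1]
finger_gap: 0.328
grasp_force: 59.4
```

Emit:
step_arm --deltas '[0,0,0,0,0,-0.003,0,0,0,0,0,0,-0.006,0,0,0,0,0,0,-0.008,0,0,0,0,0,0,-0.009,0,0,0,0,0,0,-0.009,0]'

```text
clock: 15.3
tool_pos: [0.4805, 0.0989, 0.0307]
tool_rot: [179.9, -0.0, 82.8]
force: [-1.7, -0.8, 10.7]
finger_gap: 0.331
grasp_force: 60.6
```

Emit:
step_arm --deltas '[0,0,0,-0.0005,0,-0.001,0,0,0,0,-0.0005,0,-0.001,0,0,0,0,-0.0005,0,-0.001,0,0,0,0,-0.0005,0,-0.001,0,0,0,0,-0.0005,0,-0.001,0,0,0,0,-0.0005,0,-0.001,0]'

```text
clock: 15.8
tool_pos: [0.4806, 0.0989, 0.0307]
tool_rot: [179.9, -0.0, 82.8]
force: [-2.9, -0.3, 12.4]
finger_gap: 0.327
grasp_force: 60.8
```

Run:
```python
from h import *
s,im,K,T=wrist('w8'); print(s['clock'],s['tool_pos'],s['tool_rot'],s['force'],s['ft_torque'],s['finger_gap'],s['grasp_force'])
np.savez('w8.npz',im=im,K=K,T=T)
f=grab_frame('side')
for c in('wrist','side'): marks(c,['lens','lens_nose','end_stop','v_seat'],1)
i=f['img'][230:350,230:350]
o=np.hstack([cv2.resize(im[100:400,130:430],(400,400),interpolation=cv2.INTER_CUBIC),cv2.resize(i,(400,400),interpolation=cv2.INTER_CUBIC)])
cv2.imwrite('pics/w8b.png',o[:,:,::-1])
```

```text
15.8 [0.48057315 0.09891119 0.03065834] [ 1.79896848e+02 -2.45515009e-02  8.27715697e+01] [-2.88408585 -0.30504273 12.37712618] [-0.04477739  0.46977219  0.09531845] 0.32709285754567075 60.84449887275696
wrist lens 0.65 [0.4808, 0.1021, 0.0471]
wrist lens_nose 0.88 [0.4773, 0.0447, 0.0472]
side lens 0.86 [0.4793, 0.104, 0.0471]
side lens_nose 0.88 [0.4707, 0.046, 0.037]
side end_stop 0.82 [0.4739, 0.0233, 0.0049]
side v_seat 0.72 [0.4798, 0.1003, 0.0423]
```

View pics/w8b.png

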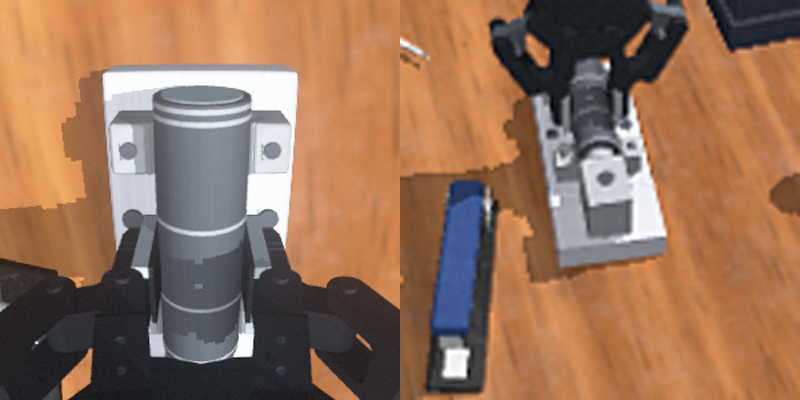

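Emit:
step_arm --deltas '[0,0,0,-0.0008,0,-0.0005,0,0,0,0,-0.0008,0,-0.0005,0,0,0,0,-0.0008,0,-0.0005,0,0,0,0,-0.0008,0,-0.0005,0,0,0,0,-0.0008,0,-0.0005,0,0,0,0,-0.0008,0,-0.0005,0,0,0,0,-0.0008,0,-0.0005,0,0,0,0,-0.0008,0,-0.0005,0]'

```text
clock: 16.97
tool_pos: [0.4806, 0.0989, 0.0306]
tool_rot: [179.9, -0.0, 82.8]
force: [-3.9, -0.7, 13.2]
finger_gap: 0.331
grasp_force: 60.9
```

Run:
```python
from h import *
s,im,K,T=wrist('w9'); print(s['clock'],s['tool_pos'],s['force'],s['ft_torque'])
marks('wrist',['lens','lens_nose','v_seat','end_stop'],1)
a=np.radians(-97.25); ex=np.array([np.cos(a),np.sin(a)]); ey=np.array([-ex[1],ex[0]]); o=np.array([.4811,.0999])
w=at_z([[282,171.7],[282.3,166]],[.044,.059],K,T); print('rear',(w[:,:2]-o)@np.c_[ex,ey])
for z in(.044,.0465): # predicted end-face rim for this rear, to compare with the picture
    c=np.r_[o-.0553*ex,z]; t=np.linspace(0,2*np.pi,9)[:-1]
    rim=c+np.c_[np.outer(np.cos(t),ey)*.015,np.sin(t)*.015]; print(z,((proj(rim,K,T)-[130,100])*4/3).round(0).tolist())
```

```text
16.9667 [0.480567   0.09891389 0.03064273] [-3.88182477 -0.70660586 13.24939514] [-0.08978286  0.47723811  0.09568362]
wrist lens 0.84 [0.4806, 0.1004, 0.0461]
wrist lens_nose 0.74 [0.4759, 0.0483, 0.0447]
wrist end_stop 0.48 [0.657, 0.0263, -0.0004]
rear [[-0.05454537  0.00067412]
 [-0.05984762  0.00067585]]
0.044 [[249.0, 93.0], [238.0, 101.0], [201.0, 104.0], [163.0, 101.0], [152.0, 93.0], [168.0, 87.0], [200.0, 84.0], [232.0, 87.0]]
0.0465 [[250.0, 95.0], [239.0, 103.0], [201.0, 106.0], [162.0, 103.0], [151.0, 95.0], [168.0, 88.0], [200.0, 86.0], [233.0, 88.0]]
```

Emit:
step_arm --deltas '[0,0,0,0.0015,0,0,0,0,0,0,0.0015,0,0,0,0,0,0,0.0015,0,0,0,0,0,0,0.0015,0,0,0,0,0,0,0.0015,0,0,0,0,0,0,0.0015,0,0,0,0,0,0,0.0015,0,0,0]'

```text
clock: 17.8
tool_pos: [0.4806, 0.0989, 0.0306]
tool_rot: [179.9, -0.0, 82.8]
force: [-4.1, -0.7, 13.9]
finger_gap: 0.331
grasp_force: 61.0
```

The push is steady at about 14 N down and 4 N sideways, so each flank carries well over 2.5 N. The barrel's rear rim matches where a seated barrel should be, which puts the nose at about 55 mm. Handing in.

```bash
python3 -c "
from station import *
print(hand_in()); s=observe(); print(s['clock'],s['force'])"
```

```text
the job is handed in; nothing more can be done
None
the job is handed in; nothing more can be done
```

I handed the job in, with no verdict shown. The end stop is plugged home, and the larger lens barrel is held in the V at about 14 N down, its nose roughly 3 mm from the stop; I saw no bystander move.

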